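# Lock a racquet head in the frame holder

## Robot

A 6-joint arm with a two-finger parallel gripper is mounted at the origin on the work surface. World frame = base frame: x ahead of the robot, y to its left, z up, the work surface at z = 0. Lengths are in mm, angles in degrees, forces in N, time in s.
With the tool pointing down it reaches from about 375 to 925 mm from the base axis. Payload 5.7 kg.
Tool frame: the origin (TCP) lies between the finger pads; the fingertips stand 19 mm ahead of it and the grasp point (between the pads) is the TCP (ctrl.tip_extent is the z of the fingertips in the tool frame, in mm); z points along the fingers, y is the line along which they close (so a half turn about z gives the same grasp; the last joint's range is limited). The gripper opens to 85 mm and grips with 20 to 120 N. Pads are 22 mm wide; open, the fingers measure 114 mm over their backs; the gripper's body (76 mm by 85 mm) begins 54 mm behind the grasp point. The pads swing forward as they close: fully open they stand 13 mm farther back than shut.
Start: joints at [58.665, 20.558, 86.54, -0, 72.909, -6.595], TCP at [251.094, 544.901, 250.267] pointing down, gripper open.
Joint ranges: [-170.27, 170.27], [-57.76, 135], [12.27, 136.19], [-55.21, 235.2], [11.17, 155.16], [-170.74, 170.74]. Speed limits (degrees/s): [136.94, 136.94, 180, 180, 180, 180].

## Interface

Orientations are given as a 3x3 rotation matrix whose columns are the frame's x, y, z axes.
In Python, from workcell import ctrl, optics, job gives the robot as it stands.
- The arm moves only by the shell command python3 -m creep 'ROWS' [OPENING] [FORCE]. ROWS is text: rows parted by semicolons, each of 4 numbers parted by spaces: the shift along the tool's x, y, z each as a share of 0.06 m, from -1 to 1, then the turn about the tool's z as a share of 0.15 rad, from -1 to 1. In form: tx ty tz yaw; .... A call has 1 to 20 rows; each row shifts and turns the commanded pose from where the row before left it, along the tool's axes as they then stand; what a row does not reach is not made up. A row lasts 1/8 s, in which the tool goes at most 62.5 mm and 10.7 degrees, less where a joint would pass 70% of its speed; a pose out of reach is approached as far as the arm can. A call with a number of a shift or a turn outside -1 to 1 is refused whole. A call with a gripper value outside its range is refused whole. OPENING is the closure in counts, from 0 (fully open) to 255 (shut), set as the call begins (- or left out, the last holds). The fingers move at their own pace and stop on an object; FORCE is the grip in N (left out, the last holds). Time passes only in rows, so rows that do not move let the fingers close. It gives the time, the measured TCP pose, the force, the opening and the grip force at its end, in the units of the state.
- ctrl.observe(): the state, without advancing time (a new reading comes with each control period).
- optics.grab_frame(name): name is "scene" or "side" or "wrist"; returns a dict with "pixels" (480x640x3 uint8, red, green, blue), "fx", "fy", "cx", "cy" (pixels), "R" (3x3) and "t" (3): a world point X has camera coordinates R X + t. Camera axes: x right, y down, z forward; pixel columns grow to the right and rows downward; lengths in mm; the calibration is good to about 2 mm. A picture is of the moment at which its call begins. There is no depth.
- job.sign_off(): hands the job in; it is judged then, once.
The state is a dict: "clock": time; "q": joint angles; "dq": joint speeds; "effort": joint torques, N m; "tool_pos": TCP position; "tool_rot": TCP orientation; "contact_force": force on the tool from outside, world axes, zero at the start; "moment": the same for the moment, N m; "width": finger opening in mm; "gripper_force": force on a finger pad.
Only numpy, scipy, OpenCV 4.12 (cv2) and the standard library are available. Lean on these libraries where they do the work, as an engineer would, in place of code of your own. Each camera call takes 0.05 s, during which the arm holds its last target. There are 200 camera calls.

## Task

The orange racquet head is lying loose on the frame holder. Loosen the brass wing knob of the head slide, push the slide outward until the racquet head sits snug between the pins at both its ends, without forcing it, and then tighten the knob firmly again so that the head stays held. Leave everything else on the bench where it is.

Things in the scene. Friction and masses are not known exactly. Their poses are not given: they have to be found in the camera images.
- holder: Fixed frame holder: grey base plate 420 x 250 x 10 mm with a 40 mm wide aluminium slide bar along its middle (bar top 34 mm above the bench). Origin: centre of the plate's underside; x runs along the bar towards the head end ('outward' for the head slide is +x), z up. Four round columns at x = +-45, y = +-92 mm carry black rests (30 x 40 mm, tops at 70 mm) on which the racquet head lies.
- racquet_head: Loose orange racquet head (oval hoop of 14 mm round tube, 290 x 210 mm outside, 0.09 to 0.18 kg) with a short shaft stub at its throat end. Origin: centre of the oval at the tube's underside (lies 70 mm above the bench); x points from the throat to the head end, roughly along the holder's x. It surrounds both pairs of pins and starts loose, clear of both. It slides easily on the rests. The hoop is delicate: press it on the pins with 35 N at most.
- head_slide: Aluminium slide on the bar inside the hoop, moving only along the holder's x (100 mm of travel). Origin: on the bench level under its two pins; x outward. Block 60 mm wide, from x = -96 to +14 mm, top 58 mm above the bench. Clamped at the start; free, it drags with about 5 N and stays where it is left, so that a push 4 N or more above the drag leaves the hoop pressed on both pairs of pins by about 5 N. Outward travel needed: about 35 to 80 mm.
- slide_rear (a point): Middle of the head slide's flat rear (inner) end face, 50 mm above the bench; the bare face reaches from the bar's top (36 mm) to 58 mm and is 60 mm wide. At least 50 mm is free behind it. A place to push the slide outward.
- knob_wing (a point): Centre of the brass wing knob of the head slide, on its upright axis 62 mm behind the pins, 88 mm above the bench, at mid height of the wings: a bar 66 mm long, 11 mm thick, from 80 to 96 mm above the bench, over a hub of 26 mm diameter (62 to 96 mm). Its frame turns with the knob: the wings point along the direction 0.82 rad anticlockwise (from above) of its x axis.
- head_knob (a joint): Angle of the knob, rad, -1 to 3; grows anticlockwise from above (loosening). The wings lie square across the slide at 0.75. As found it is at 0.15 to 0.45, clamped, and takes up to 0.3 N m to loosen. The screw lets go at an angle that differs each time, between 0.85 and 1.15; beyond it the knob turns freely with 0.03 N m. It stays as turned when let go.
- head_pins (a point): The two upright pins of the head slide (white sleeves, 12 mm diameter, 36 mm apart, 68 to 104 mm above the bench) on a low crosspiece. This point lies midway between their axes, 77 mm above the bench (the middle of the hoop's tube). Their outward sides bear on the inside of the hoop's head end.
- throat_end (a point): A fixed point of the holder at the throat end of its bar, at pin height (77 mm): the throat tower stands somewhere within 12 mm along the bar of this point, locked (its side thumbscrew is not needed) at a place that differs each time. It carries the same pair of pins on a cushion that gives 0.08 mm per N. The hoop's throat end bears on their outer (-x) sides once the head slide has drawn the hoop outward by 5 to 40 mm.
- clamp_screw: The knob's screw, steel, inside the slide; its foot presses down on the bar's steel strip. Origin: underside of the foot, on the knob's axis. Turned clockwise past the angle at which it bites (the same at which it let go), the clamping grows by about 45 N and the knob's torque by 0.25 to 0.4 N m per rad.
- wear_strip: Steel strip 20 mm wide let into the top of the bar, on which the screw's foot clamps. Origin: middle of its top face, 36 mm above the bench.
- grommet_strip: White grommet strip 150 mm long, loose, beside the holder: leave alone. Origin: centre of its underside.
- awl: Steel ball-end awl with a dark wooden handle, 185 mm long, lying beside the holder: leave alone. Origin: below its middle.
- peg_tube: Green plastic tube of spare grommet pegs, standing, 35 mm diameter, 123 mm high: leave alone. Origin: centre of its foot.
- pliers: Flat pliers with black grips, 165 mm long, lying: leave alone. Origin: near its joint, underside.
- screwdriver: Screwdriver 190 mm long, lying: leave alone. Origin: below its middle.
- string_reel: Reel of string lying flat, 110 mm diameter, 38 mm high: leave alone. Origin: centre of its underside.
- spare_rest: Spare black rest, 34 x 22 x 22 mm, lying on a corner of the holder's base plate at the head end: leave alone. Origin: centre of its underside.

How it is judged:
By the outcome, as a careful person would: the job done as asked, in the order asked, and still so for the second after the job is handed in, with the robot touching nothing.
It also fails if it takes over 48 s, if anything falls off the work surface, if the arm or the gripper's body presses on something with over 40 N, if the wrist force passes 120 N, or if a joint passes its speed limit or range.

## Working session

There is one attempt and no reset: what is moved stays moved. The work goes in short steps, Python scripts to look and compute and a shell command to move; the robot and the scene stay as the last step left them, time stands still between calls to the robot, and variables do not carry over. Pictures are saved under pics/ and viewed, at most 10 in all, crops included, and the job is handed in when it is done.

```bash
ls; mkdir -p pics
python3 - <<'E'
from workcell import ctrl, optics, job
import cv2, numpy as np
s=ctrl.observe(); print(s, ctrl.tip_extent)
for n in ("scene","side"):
    f=optics.grab_frame(n); cv2.imwrite(f"pics/{n}1.png",f["pixels"][:,:,::-1]); np.savez(f"{n}1.npz",**f)
    print(n,f["fx"],f["cx"],f["R"],f["t"])
E
```

```text
pics
{'clock': 0.0, 'q': array([ 5.86655816e+01,  2.05985827e+01,  8.66002670e+01,  2.49103820e-03,
        7.29083314e+01, -6.59387830e+00]), 'dq': array([-0.0916974 ,  0.04282845, -0.00917585,  0.06089374,  0.02625905,
       -0.00994163]), 'effort': array([ 3.10922114e-03, -5.27625561e+01, -2.78618842e+01,  2.55625059e-05,
        1.33282650e-02,  2.31685169e-05]), 'tool_pos': array([250.74817413, 544.37079267, 249.43832747]), 'tool_rot': array([[-9.08206792e-01,  4.18520497e-01, -1.00829988e-03],
       [ 4.18521634e-01,  9.08205460e-01, -1.57620825e-03],
       [ 2.56067993e-04, -1.85351835e-03, -9.99998249e-01]]), 'contact_force': array([-1.41229378, -0.79921421, -0.03884734]), 'moment': array([-0.02175062, -0.02818688, -0.02473865]), 'gripper_force': 0.0, 'width': 85.68958224987036} 19.0
scene 540.3468549176198 320.01723076388635 [[ 0.6684979   0.743348    0.02333051]
 [ 0.43031459 -0.36101809 -0.82734231]
 [-0.60658051  0.56311605 -0.56121332]] [-398.53991788 -173.99345085 1550.67196678]
side 594.5691288145581 311.87306248653033 [[ 0.99263626 -0.1206635  -0.01065732]
 [-0.08726035 -0.65126687 -0.75381503]
 [ 0.0840172   0.74919409 -0.65700025]] [-555.41037754  140.60127812 1429.58396438]
```

View pics/scene1.png

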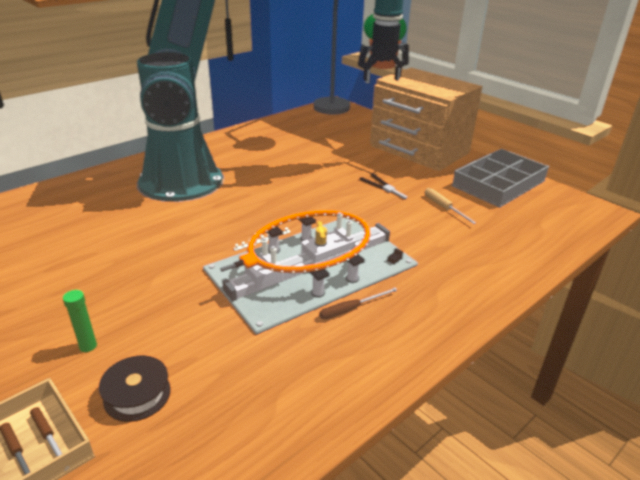

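View pics/side1.png

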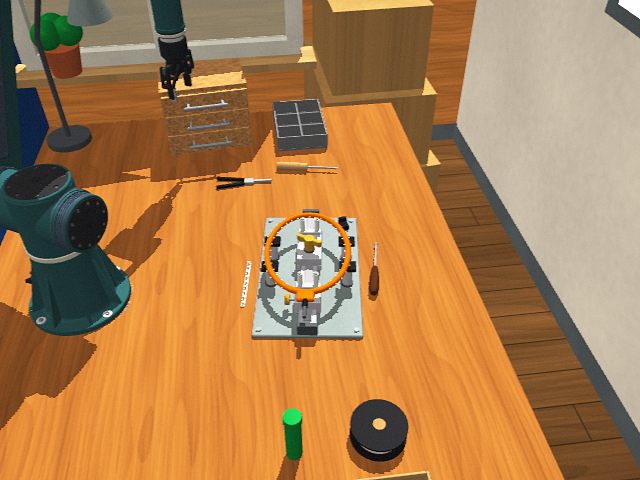

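The scene view shows the holder at about (310,265). In the side view, the plate corners are near (266,218), (357,219), (363,338) and (252,337), the hoop centre is at (308,253), and the gold knob is at (308,242). I'll zoom in on the side view next.

```bash
cat > h.py <<'E'
import numpy as np, cv2
from workcell import ctrl, optics
def ray(f,u,v,z):
    R=np.array(f["R"]);t=np.array(f["t"]);c=-R.T@t
    d=R.T@np.array([(u-f["cx"])/f["fx"],(v-f["cy"])/f["fy"],1.])
    return c+d*(z-c[2])/d[2]
def proj(f,X):
    p=np.array(f["R"])@np.array(X,float)+np.array(f["t"]); return np.array([f["fx"]*p[0]/p[2]+f["cx"],f["fy"]*p[1]/p[2]+f["cy"]])
def grab(n,name):
    f=optics.grab_frame(n); cv2.imwrite(f"pics/{name}.png",f["pixels"][:,:,::-1]); np.savez(f"{name}.npz",**f); return f
def tool(dx):  # world vector -> tool shares
    s=ctrl.observe(); return s["tool_rot"].T@np.array(dx)/60
E
python3 - <<'E'
from h import *
f=dict(np.load("side1.npz")); im=f["pixels"]
c=[ray(f,u,v,10) for u,v in ((266,218),(357,219),(363,338),(252,337))]
print(np.round(c),np.mean(c,0)); 
print("knob",ray(f,308,242,88))
cv2.imwrite("pics/side1z.png",cv2.resize(im[205:345,235:385,::-1],None,fx=4.2,fy=4.2,interpolation=cv2.INTER_CUBIC))
E
```

```text
[[ 461.  229.   10.]
 [ 707.  192.   10.]
 [ 647. -220.   10.]
 [ 403. -185.   10.]] [554.4631294    4.00601014  10.        ]
knob [554.29666455  26.8250931   88.        ]
```

View pics/side1z.png

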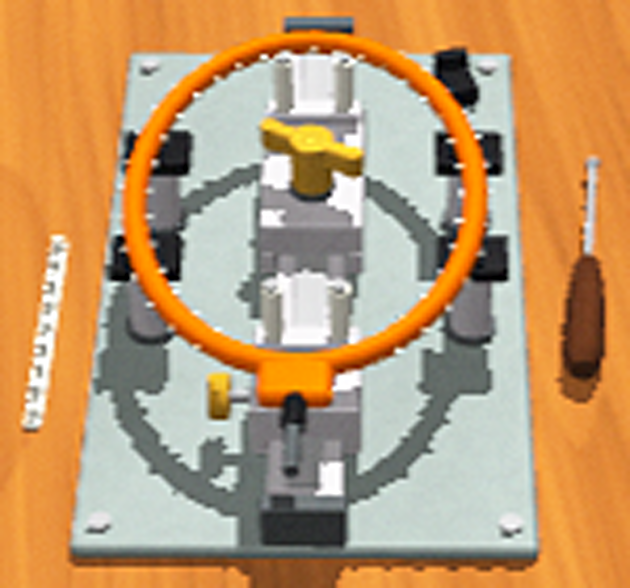

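The zoom shows the wing knob with its wings running from far-left to near-right. The head pins are behind it, the throat tower is in front, and the hoop lies loose around both. Next I'll move above the knob for a close wrist view.

```bash
python3 -m creep '-0.3 -0.2 0 0;-0.6 -0.41 0 0;-0.6 -0.41 0 0;-0.6 -0.41 0 0;-0.6 -0.41 0 0;-0.6 -0.41 0 0;-0.6 -0.41 0 0;-0.6 -0.41 0 0;-0.6 -0.41 0 0;-0.6 -0.41 0 0;-0.6 -0.41 0 0;-0.6 -0.41 0 0;-0.6 -0.41 0 0;-0.5 -0.35 0 0;-0.3 -0.2 0 0;0 0 0 0;0 0 0 0' 105 60
python3 - <<'E'
from h import *
s=ctrl.observe(); print(s["tool_pos"],s["q"],s["tool_rot"][:,1],s["width"],s["contact_force"])
f=grab("wrist","w1"); print(f["fx"],f["R"],f["t"])
E
```

```text
clock: 2.22
tool_pos: [560.1, 28.1, 250.1]
tool_rot: [[-0.908, 0.418, -0.001], [0.418, 0.908, 0.001], [0.001, 0.0, -1.0]]
contact_force: [-1.4, -0.1, -0.2]
width: 50.6
gripper_force: 0.0
[560.1140503   28.14013124 250.1294111 ] [-4.19662025e+00  1.73849942e+01  9.14006965e+01  2.62497798e-02
  7.12804720e+01 -6.94743201e+01] [4.18354426e-01 9.08283862e-01 1.30347013e-06] 50.60917911318851 [-1.36861347 -0.06036739 -0.161471  ]
401.93472450412315 [[ 4.17455060e-01  9.08697504e-01 -3.45220795e-04]
 [ 8.75085752e-01 -4.01911414e-01  2.69614802e-01]
 [ 2.44859549e-01 -1.12854161e-01 -9.62968192e-01]] [-258.45997061 -514.02318752  243.75425955]
```

View pics/w1.png

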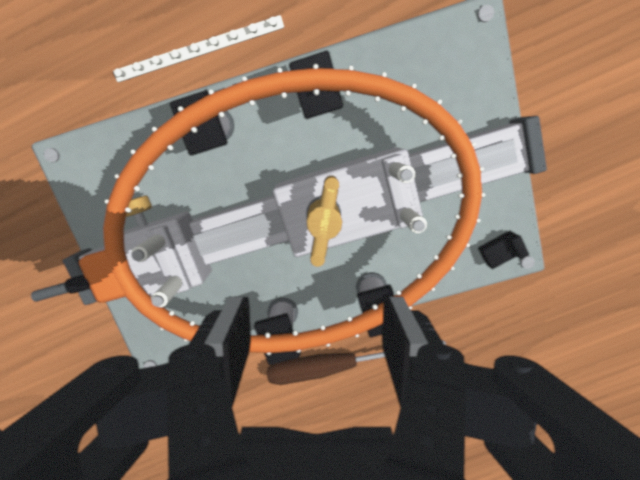

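The wrist view shows the knob centre at about (324,221), with wing tips at (331,181) and (318,263). The head pin tops are near (404,171) and (418,225), the throat pin tops near (147,248) and (166,294), and the hoop's head end is near (471,190). I'll compute positions from these.

Run:
```python
from h import *
f=dict(np.load("w1.npz"))
k=ray(f,324,221,96);a=ray(f,331,181,96);b=ray(f,318,263,96)
p=[ray(f,*q,104) for q in ((404,171),(418,225))]; t=[ray(f,*q,104) for q in ((137,252),(158,299))]
print("knob",k,(a+b)/2,"wing",a-b,np.degrees(np.arctan2(*(a-b)[1::-1])))
pm=sum(p)/2;tm=sum(t)/2; d=pm-tm; ax=np.arctan2(d[1],d[0]); print("pins",pm,tm,np.degrees(ax),np.linalg.norm(p[0]-p[1]),np.linalg.norm(t[0]-t[1]))
u=d/np.linalg.norm(d); print("knob from pins",(k-pm)@u, "pred knob",pm-62*u)
# subpixel knob: gold mask
im=f["pixels"].astype(int); m=((im[...,0]-im[...,2])>70)&(im[...,1]>0.6*im[...,0]); m[:170]=0;m[275:]=0;m[:,:295]=0;m[:,350:]=0
ys,xs=np.nonzero(m); print(len(xs),xs.mean(),ys.mean()); 
r=cv2.fitLine(np.c_[xs,ys].astype(np.float32),cv2.DIST_L2,0,.01,.01).ravel(); print(r)
q0=ray(f,r[2],r[3],94);q1=ray(f,r[2]+20*r[0],r[3]+20*r[1],94); print(q0,np.degrees(np.arctan2(*(q1-q0)[1::-1])))
h=ray(f,471,190,84); print("hoop gap head", (h-pm)@u)
```

```text
knob [555.27715377  35.65550075  96.        ] [556.78497004  35.21844592  96.        ] wing [-5.00813159e+01  3.27282030e+01  5.68434189e-14] 146.83533351826057
pins [564.01407372  95.98816712 104.        ] [537.62020327 -94.18308798 104.        ] 82.09839548207025 38.45121916274591 37.124704768991634
knob from pins -60.96092908433811 pred knob [555.49079209  34.57681906 104.        ]
1637 324.4202810018326 221.18631643249847
[ 1.8733487e-01 -9.8229611e-01  3.2442029e+02  2.2118631e+02]
[555.93782756  35.72570519  94.        ] 145.07153329204226
hoop gap head 46.29346134080556
```

```bash
python3 -m creep '0.11 0.08 0 0;0 0 0 1;0 0 0.45 0;0 0 0.45 0;0 0 0.45 0;0 0 0.45 0;0 0 0.45 0;0 0 0.24 0;0 0 0.24 0;0 0 0 0;0 0 0 0' 105 60
python3 - <<'E'
from h import *
f=grab("wrist","w2");
E
```

```text
clock: 3.65
tool_pos: [557.6, 34.6, 87.1]
tool_rot: [[-0.835, 0.55, 0.001], [0.55, 0.835, -0.0], [-0.001, 0.0, -1.0]]
contact_force: [-0.2, 0.2, -0.2]
width: 50.5
gripper_force: 0.0
```

View pics/w2.png

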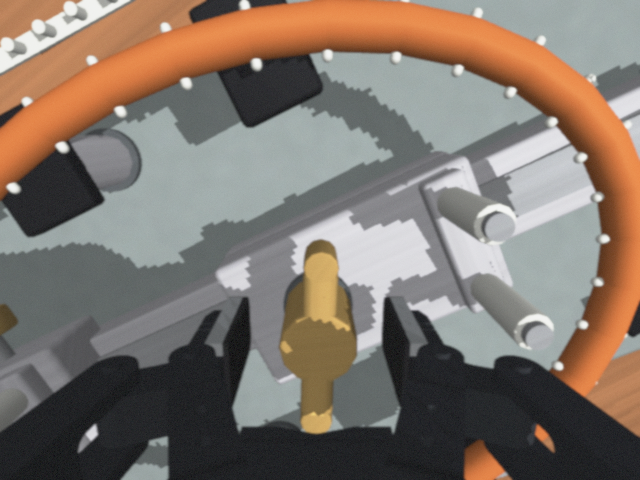

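The hub top centre is at about (318,348), between the pads at columns 248 and 385, and the wings run straight along the tool's x axis. I'll check the offset and then close.

```bash
python3 - <<'E'
from h import *
f=dict(np.load("w2.npz")); k=ray(f,318,348,96); s=ctrl.observe(); print(k, s["tool_rot"].T@(k-s["tool_pos"]))
E
python3 -m creep '0 0 0 0;0 0 0 0;0 0 0 0;0 0 0 0' 200 80
```

```text
[556.16099587  35.52026279  96.        ] [ 1.80207333 -0.06452247 -8.71370726]
clock: 4.2
tool_pos: [558.0, 35.1, 87.6]
tool_rot: [[-0.835, 0.55, 0.002], [0.55, 0.835, 0.001], [-0.001, 0.002, -1.0]]
contact_force: [-0.3, 3.2, 5.2]
width: 23.8
gripper_force: 78.2
```

```bash
python3 -m creep '0 0 0 0;0.03 0 0 0;0 0 0 0;0 0 0 0' 120 80;python3 -m creep '0 0 0 0;0 0 0 0;0 0 0 0;0 0 0 0' 200 80; python3 -m creep '0 0 0 -0.5;0 0 0 -0.5;0 0 0 -0.5;0 0 0 0;0 0 0 0' 200 80; python3 -c "
from h import *
s=ctrl.observe();print(s['moment'],s['contact_force'])"
```

```text
clock: 4.7
tool_pos: [555.4, 35.6, 86.5]
tool_rot: [[-0.835, 0.55, -0.0], [0.55, 0.835, -0.0], [0.0, -0.0, -1.0]]
contact_force: [0.0, -0.7, -0.3]
width: 45.3
gripper_force: 0.0
clock: 5.2
tool_pos: [556.1, 36.2, 86.9]
tool_rot: [[-0.835, 0.55, 0.001], [0.55, 0.835, 0.001], [-0.001, 0.001, -1.0]]
contact_force: [0.1, 5.2, 4.6]
width: 24.6
gripper_force: 78.3
clock: 5.82
tool_pos: [556.0, 36.0, 86.8]
tool_rot: [[-0.936, 0.351, 0.001], [0.351, 0.936, 0.0], [-0.001, 0.001, -1.0]]
contact_force: [-0.1, 4.5, 5.6]
width: 24.0
gripper_force: 78.2
[ 0.80972616 -0.02565252  0.01598402] [-0.07354377  4.50339966  5.61508747]
```

Run:
```python
from h import *
f=grab("wrist","w3"); cv2.imwrite("pics/w3c.png",f["pixels"][200:460,180:460,::-1])
```

```text
(no output)
```

View pics/w3c.png

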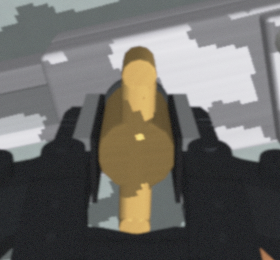

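The wings have turned with the pads: they are still in line with the tool's x axis, at crop columns 140 to 135. I'll keep loosening to about 1.35 rad.

```bash
python3 -m creep '0 0 0 -0.7;0 0 0 -0.7;0 0 0 -0.7;0 0 0 -0.7;0 0 0 -0.7;0 0 0 -0.7;0 0 0 -0.7;0 0 0 -0.7;0 0 0 0;0 0 0 0' 200 80; python3 -c "
from h import *
s=ctrl.observe();print(s['moment'],s['contact_force'],s['q'])
R=s['tool_rot'];print('wing',np.degrees(np.arctan2(R[1,0],R[0,0])))
u=np.array([np.cos(np.radians(82)),np.sin(np.radians(82)),0]);print(R.T@u)"
```

```text
clock: 7.12
tool_pos: [556.0, 35.3, 86.6]
tool_rot: [[-0.887, -0.462, 0.001], [-0.462, 0.887, -0.001], [-0.001, -0.001, -1.0]]
contact_force: [1.8, 0.8, 3.4]
width: 24.1
gripper_force: 78.3
[ 0.22552492 -0.25571513 -0.01361116] [1.82055829 0.76887443 3.42048685] [-3.44985199e+00  2.84333761e+01  1.01322907e+02 -3.34484633e-02
  5.01935125e+01 -1.20967452e+02]
wing -152.46098514286268
[-5.81257104e-01  8.13719876e-01 -3.77538203e-04]
```

The knob is at about 1.37 rad, so it is free. I'll draw the slide outward while watching the force.

```bash
cat > st.py <<'E'
from h import *
s=ctrl.observe(); u=np.array([np.cos(np.radians(82)),np.sin(np.radians(82)),0]); w=np.array([-u[1],u[0],0])
F=s["contact_force"]; print("along %.2f lat %.2f Fu %.1f Fw %.1f Fz %.1f"%((s["tool_pos"]-[556,35.3,0])@u,(s["tool_pos"]-[556,35.3,0])@w,F@u,F@w,F[2]),"M",s["moment"].round(2))
E
python3 -m creep '-0.024 0.034 0 0;-0.049 0.068 0 0;-0.049 0.068 0 0;-0.049 0.068 0 0;-0.049 0.068 0 0' >/dev/null; python3 st.py;  python3 -m creep '-0.049 0.068 0 0;-0.049 0.068 0 0;-0.039 0.054 0 0;-0.029 0.041 0 0' ; python3 st.py
```

```text
along 21.68 lat 0.06 Fu -4.6 Fw -2.2 Fz 3.5 M [-0.82 -0.2  -0.05]
clock: 8.25
tool_pos: [561.3, 73.6, 86.6]
tool_rot: [[-0.886, -0.464, 0.0], [-0.464, 0.886, -0.003], [0.001, -0.002, -1.0]]
contact_force: [2.3, -7.2, 3.8]
width: 24.3
gripper_force: 78.5
along 38.63 lat 0.07 Fu -6.9 Fw -3.3 Fz 3.8 M [-0.95 -0.16 -0.05]
```

```bash
for i in 1; do python3 -m creep '-0.015 0.02 0 0;-0.015 0.02 0 0;-0.015 0.02 0 0' >/dev/null; python3 st.py; python3 -m creep '-0.015 0.02 0 0;-0.015 0.02 0 0' >/dev/null; python3 st.py;  done; python3 -m creep '-0.01 0.014 0 0;-0.01 0.014 0 0' >/dev/null; python3 st.py
python3 - <<'E'
from h import *
f=grab("wrist","w4")
E
```

```text
along 42.95 lat 0.05 Fu -6.1 Fw -0.9 Fz 3.9 M [-0.96 -0.12  0.02]
along 45.96 lat 0.10 Fu -5.6 Fw -1.4 Fz 4.3 M [-0.93 -0.16 -0.03]
along 48.03 lat 0.08 Fu -6.7 Fw -1.5 Fz 3.1 M [-0.94 -0.12 -0.08]
```

View pics/w4.png

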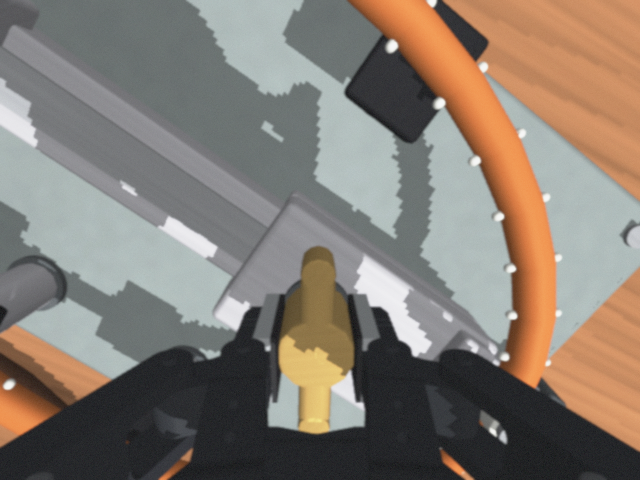

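The hub is still held, at (315,345), and the head pins at about (490,400) now meet the hoop. I'll continue in 1 mm steps until the force rises.

```bash
python3 -m creep '-0.01 0.014 0 0;-0.01 0.014 0 0' >/dev/null; python3 st.py; python3 -m creep '-0.01 0.014 0 0;0 0 0 0' >/dev/null; python3 st.py; python3 -m creep '-0.01 0.014 0 0;0 0 0 0' >/dev/null; python3 st.py
```

```text
along 50.06 lat 0.08 Fu -5.8 Fw -1.5 Fz 4.0 M [-0.94 -0.13  0.04]
along 50.82 lat 0.10 Fu -6.9 Fw -0.6 Fz 4.3 M [-1.05 -0.1  -0.02]
along 51.31 lat 0.10 Fu -8.7 Fw -1.5 Fz 4.5 M [-1.46 -0.09  0.05]
```

```bash
python3 -m creep '-0.01 0.014 0 0;0 0 0 0' >/dev/null; python3 st.py; python3 -m creep '-0.01 0.014 0 0;0 0 0 0' >/dev/null; python3 st.py
```

```text
along 51.75 lat 0.10 Fu -12.3 Fw -2.1 Fz 4.1 M [-1.81 -0.07  0.02]
along 52.23 lat 0.10 Fu -14.7 Fw -1.8 Fz 5.4 M [-2.22 -0.    0.04]
```

The force has risen about 9 N above the drag over the last 1.4 mm, so the hoop bears on both ends. I'll tighten while holding it there.

```bash
python3 -m creep '0 0 0 0.6;0 0 0 0.8;0 0 0 0.8;0 0 0 0.8;0 0 0 0.8' 200 90 >/dev/null; python3 st.py; python3 -m creep '0 0 0 0.8;0 0 0 0.8;0 0 0 0.8;0 0 0 0.8;0 0 0 0.8;0 0 0 0' >/dev/null; python3 st.py; python3 -m creep '0 0 0 0.8;0 0 0 0.8;0 0 0 0' ; python3 st.py
```

```text
along 52.66 lat 0.22 Fu -12.2 Fw -1.3 Fz 6.9 M [-1.85  0.04  0.1 ]
along 53.17 lat 0.13 Fu -9.8 Fw -0.9 Fz 8.5 M [-1.65  0.04  0.12]
clock: 12.18
tool_pos: [563.5, 88.1, 87.0]
tool_rot: [[-0.6, 0.8, -0.0], [0.8, 0.6, -0.004], [-0.003, -0.002, -1.0]]
contact_force: [-0.3, -10.4, 9.2]
width: 23.5
gripper_force: 88.1
along 53.32 lat -0.03 Fu -10.3 Fw -1.1 Fz 9.2 M [-1.53  0.1   0.14]
```

Run:
```python
from h import *
f=grab("wrist","w5")
```

```text
(no output)
```

View pics/w5.png

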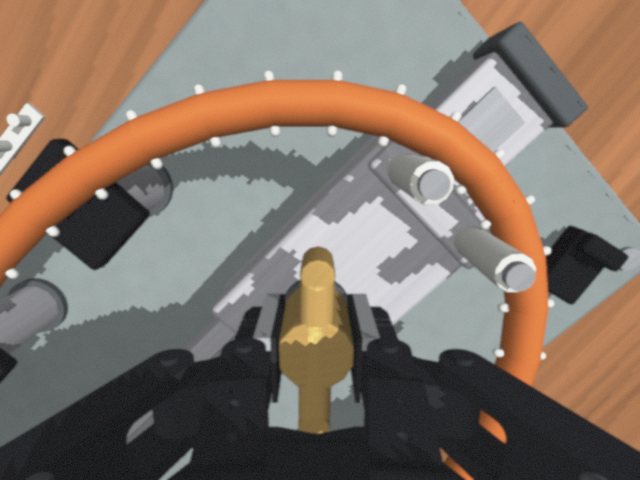

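There was no slip: the wings still lie along the tool's x axis, at (317,265) to (313,420). Both head pins, at (433,185) and (517,275), are against the hoop. I'll give the knob a little more turn, relax the pull, then release.

```bash
python3 -m creep '0 0 0 0.6;0 0 0 0.6;0 0 0 0.5;0 0 0 0'; python3 st.py; python3 -m creep '-0.02 -0.012 0 0;-0.02 -0.013 0 0;0 0 0 0'>/dev/null ; python3 st.py
```

```text
clock: 12.72
tool_pos: [563.6, 88.2, 87.1]
tool_rot: [[-0.379, 0.926, 0.0], [0.925, 0.379, -0.004], [-0.004, -0.001, -1.0]]
contact_force: [-0.9, -8.7, 7.8]
width: 23.6
gripper_force: 88.2
along 53.47 lat -0.20 Fu -8.8 Fw -0.4 Fz 7.8 M [-1.53  0.04  0.11]
along 53.02 lat -0.17 Fu 1.2 Fw -1.2 Fz 6.9 M [ 0.18 -0.07  0.1 ]
```

```bash
python3 -m creep '0 0 0 0;0 0 0 0;0 0 0 0;0 0 0 0' 105 20 ; python3 -m creep '0 0 -0.2 0;0 0 -0.5 0;0 0 -0.5 0;0 0 -0.5 0;0 0 -0.5 0;0 0 -0.5 0;0 0 -0.3 0;0 0 0 0;0 0 0 0' 105 20
python3 - <<'E'
from h import *
f=grab("wrist","w6"); grab("side","side2")
E
```

```text
clock: 13.6
tool_pos: [562.6, 87.7, 86.3]
tool_rot: [[-0.379, 0.925, -0.001], [0.925, 0.379, -0.0], [0.0, -0.001, -1.0]]
contact_force: [-0.6, 0.3, -0.2]
width: 50.5
gripper_force: 0.0
clock: 14.72
tool_pos: [562.4, 87.7, 266.1]
tool_rot: [[-0.379, 0.925, -0.001], [0.925, 0.379, -0.0], [0.0, -0.001, -1.0]]
contact_force: [0.3, -0.3, -1.0]
width: 50.3
gripper_force: 0.0
```

View pics/w6.png

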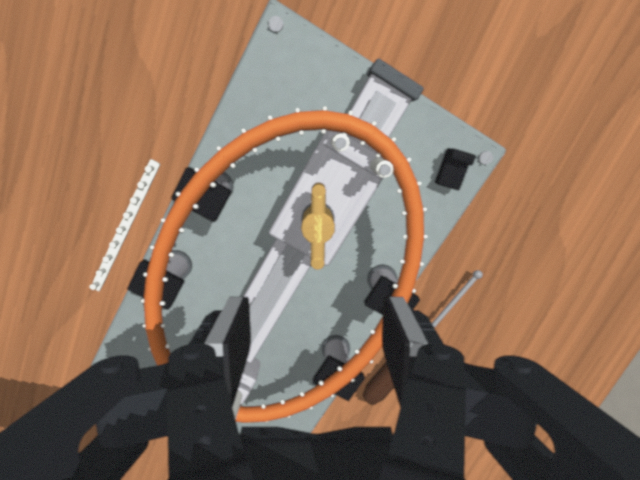

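The head pins at (341,142) and (385,169) touch the hoop, and the knob stays as turned, at (318,225). The fingers hide the throat, so I'll use the last picture on the side view.

Run:
```python
import cv2
im=cv2.imread("pics/side2.png"); cv2.imwrite("pics/side2z.png",cv2.resize(im[205:345,235:385],None,fx=4.2,fy=4.2,interpolation=cv2.INTER_CUBIC))
```

```text
(no output)
```

View pics/side2z.png

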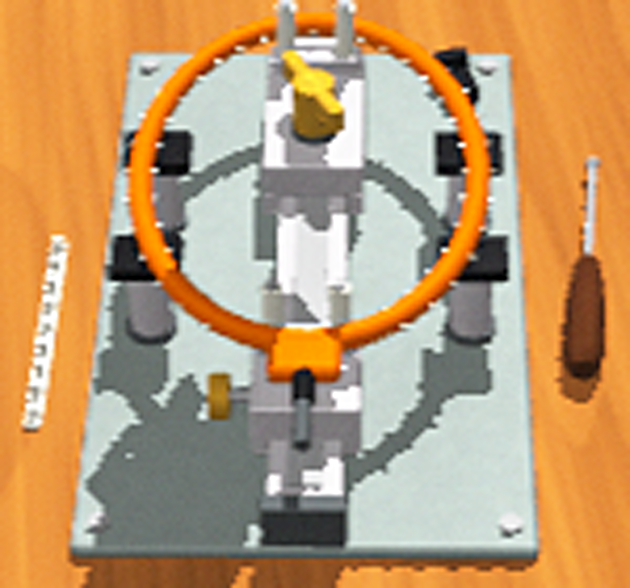

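The hoop's throat end now lies right against the throat pins at (272,305) and (340,305). The hoop is seated at both ends and the other items haven't moved, so I'm handing in.

```bash
python3 -c "
from workcell import job; print(job.sign_off())"
```

```text
the job is handed in; nothing more can be done
None
```

The job is handed in at about 15 s of the 48 s allowed: I loosened the knob, drew the slide out about 53 mm (holding it by the knob rather than pushing its rear face) until the hoop sat against both pairs of pins with roughly 9 N, and turned the knob back to about -0.3 rad, where it held a 10 N change of pull; the verdict itself was not reported back.

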